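# Free the locking pin of a board jig and hold it half drawn

## Robot

A 6-joint arm with a two-finger parallel gripper is mounted at the origin on the work surface. World frame = base frame: x ahead of the robot, y to its left, z up, the work surface at z = 0. Lengths are in mm, angles in rad, forces in N, time in s.
With the tool pointing down it reaches from about 425 to 950 mm from the base axis. Payload 14.7 kg.
Tool frame: the origin (TCP) lies on the centre line of the jaws, within the pads' length; the fingertips stand 19 mm ahead of it and the grasp point (between the pads) is the TCP; z points along the fingers, y is the line along which they close (so a half turn about z gives the same grasp; the last joint's range is limited). The gripper opens to 85 mm and grips with 20 to 120 N. Pads are 22 mm wide; open, the fingers measure 114 mm over their backs; the gripper's body (76 mm by 85 mm) begins 54 mm behind the grasp point. The pads swing forward as they close: fully open they stand 13 mm farther back than shut.
Start: joints at [-1.274, 0.48, 1.596, -0, 1.065, -0.047], TCP at [219.109, -611.951, 250.297] pointing down, gripper open.
Joint ranges: [-2.75, 2.75], [-0.82, 2.05], [0.23, 2.67], [-1.56, 4.7], [0.09, 2.69], [-2.92, 2.92]. Speed limits (rad/s): [1.89, 1.89, 2.39, 3.01, 3.01, 3.01].

## Interface

Orientations are given as a unit quaternion [w, x, y, z].
In Python, from cell import bot gives the robot as it stands.
- The arm moves only by the tool send_rows, never from a script. Its argument "motion" is text: rows parted by semicolons, each of 7 numbers parted by spaces: the turn, a rotation vector about the tool's x, y, z in units of 5 degrees (1.0 is 5 degrees), then the shift along the tool's x, y, z in units of 25 mm (1.0 is 25 mm), then the closure, from 0 (fully open) to 1 (shut). In form: ax ay az dx dy dz hand; .... A call has 1 to 20 rows; each row is the pose to reach, as a shift and turn from the pose commanded when the call began, along the tool's axes at that moment; what a row does not reach only later rows make up. A row lasts 1/10 s, in which the tool goes at most 50 mm and 8.59 degrees, less where a joint would pass 70% of its speed; a pose out of reach is approached as far as the arm can. A call with a gripper value outside its range is refused whole. The fingers move at their own pace and stop on an object; "squeeze" is the grip in N (left out, the last holds). Time passes only in rows, so rows that repeat a pose let the fingers close. It gives the time, the measured TCP pose, the force, the opening and the grip force at its end, in the units of the state.
- bot.observe(): the state, without advancing time (a new reading comes with each control period).
- bot.read_camera(name): name is "scene" or "top" or "wrist"; returns (picture, depth): 420x560x3 uint8, blue, green, red; 420x560 float32, mm along the optical axis (not along the pixel's ray), 0 where there is no reading.
- bot.get_calibration(name): a dict with "fov_y" (degrees; the focal length in pixels is half the picture's height over the tangent of half this angle, whatever the lens; pixels are square), "cx", "cy" (the principal point, pixels), "xyz" and "rotation" of the camera in the world. Camera axes: x right, y down, z forward; pixel columns grow to the right and rows downward; lengths in mm; the calibration is good to about 2 mm. A picture is of the moment at which its call begins: read the wrist's pose just before it. get_calibration takes no time and is no camera call; for the wrist camera it gives the pose at the moment of the call.
- bot.sign_off(): hands the job in; it is judged then, once.
The state is a dict: "time_s": time; "qpos": joint angles; "qvel": joint speeds; "joint_torque": joint torques, N m; "tool_pos": TCP position; "eef_rot": TCP orientation; "contact_force": force on the tool from outside, world axes, zero at the start; "wrist_torque": the same for the moment, N m; "gripper_width": opening from 0.0 (shut) to 1.0 (fully open); "gripper_force": force on a finger pad.
Only numpy, scipy, OpenCV 4.12 (cv2) and the standard library are available. Lean on these libraries where they do the work, as an engineer would, in place of code of your own. Each camera call takes 0.05 s, during which the arm holds its last target. There are 200 camera calls.

## Task

The locking pin of the circuit-board jig is sticky: first press the nozzle cap of the spray can clamped beside the jig fully down and let it spring back up. Then grip the pin and draw it straight up until about half of its shank is out of the bore, without ever pulling it right out or wrenching it hard sideways, and finish with the gripper still holding it there, still and upright, so that a colleague can swing the arm aside. Leave the jar, the heat sink and the screwdriver where they are.

Things in the scene. Friction and masses are not known exactly. Their poses are not given: they have to be found in the camera images.
- jig: board jig fixed to the bench: base plate x -45 to 145, y -60 to 60 mm, 12 mm thick; grey bushing block 46 x 46 mm, top 84 mm above the bench; hold-down arm (top 52 mm) over a dark circuit board (below 35 mm). Origin: on the vertical bore axis at bench height; x along the arm over the board, y towards the spray can, z up
- bore_mouth (a point): centre of the mouth of the bore, in the top face of the bushing block, 84 mm above the bench. The bore is round, 17 mm wide, vertical and 64 mm deep; axes as the jig
- pin: loose steel locking pin, 0.2 to 0.3 kg. Origin: centre of its lower tip, z up along it. Shank 16 mm thick from z 0 to 60 mm (about 1 mm play in the bore), collar 28 mm wide z 60 to 64, round ribbed grip 22 mm thick z 64 to 114. At the start the collar rests on the block, tip 60 mm below the bore mouth (half drawn: 30 mm below). Let go, it drops back
- can: spray can with a wide band, 52 mm in diameter, upright in a clamp with a 75 x 75 mm foot, fixed to the bench 150 to 180 mm from the bore axis, on the jig's +y side. Origin: centre of the foot's underside, z up. The can's shoulder ends 146 mm above the bench
- nozzle (a joint): travel of the can's sprung nozzle cap in m: 0 = up, 0.006 = fully down. It starts to move at about 1.4 N and takes about 5.6 N to be fully down; it springs back by itself
- nozzle_top (a point): centre of the top of the white nozzle cap, a cylinder 24 mm in diameter and 16 mm high, top 170 mm above the bench when up; pressed straight down
- jar: bystander: closed jar, 52 mm in diameter, 75 mm high, loose; origin at the centre of its underside
- heatsink: bystander: finned aluminium heat sink 70 x 60 x 30 mm, loose; origin at the centre of its underside
- screwdriver: bystander: screwdriver 170 mm long, lying loose on the bench; origin under its middle, x along it
Things that resemble listed ones, but are neither listed nor needed, are in the scene too. Leave any pink or yellow look-alike of the can alone. What is shaped like the pin but purple is not meant.

How it is judged (in metres and radians):
On the way, in this order (a step that is already met when the one before it is completed fails the run):
1. the nozzle cap is pressed down (at least 4.5 of its 6 mm) (value of joint nozzle above 0.0045 m), for 0.05 s.
2. the cap is let go and has sprung back up (value of joint nozzle below 0.001 m and contact force between the arm and can below 0.1 N), for 0.1 s.
3. the pin is drawn half out of the bore in the gripper (z of pin in the frame of bore_mouth above -0.04 m and contact force between the fingers and pin above 2 N), for 0.2 s.
At the end, for the whole second after the job is handed in: The pin is held still by the fingers (speed under 10 mm/s) with its tip in the bore, 20 to 40 mm below the mouth (half of the 60 mm shank, +-10 mm), upright within 0.06 rad, within 4 mm of the bore axis, pressing on the jig with less than 10 N; the nozzle cap is back up (all of step 3 and z of pin in the frame of bore_mouth below -0.02 m and horizontal distance between pin and bore_mouth below 0.004 m and angle between the z axis of pin and the z axis of bore_mouth, either way round below 0.06 rad and contact force between pin and jig below 10 N and linear speed of pin below 0.01 m/s and value of joint nozzle below 0.001 m); the arm keeps its last pose, push and grip.
It fails at once if the pin is pulled right out of the bore (tip less than 5 mm below the mouth) (z of pin in the frame of bore_mouth above -0.005 m).
It fails at once if the pin is wrenched in the bore (more than 50 N between pin and jig) (contact force between pin and jig above 50 N).
It fails at once if a bystander is moved by more than 20 mm (distance of any of jar, heatsink, screwdriver from where it was at the start of the episode above 0.02 m).
It also fails if it takes over 40 s, if anything falls off the work surface, if the arm or the gripper's body presses on something with over 40 N, if the wrist force passes 120 N, or if a joint passes its speed limit or range.

## Working session

There is one attempt and no reset: what is moved stays moved. The work goes in short steps, Python scripts to look and compute and a tool call to move; the robot and the scene stay as the last step left them, time stands still between calls to the robot, and variables do not carry over. Pictures are saved under pics/ and viewed, at most 10 in all, crops included, and the job is handed in when it is done.

Besides the shell and the picture viewer there is one more tool, called after ">>>" as name(argument=value, ...) on one line, values as JSON. send_rows: Moves the arm, as the interface text tells. Its arguments: {"type":"object","properties":{"motion":{"type":"string"},"squeeze":{"type":"number"}},"required":["motion"]}

```bash
mkdir -p pics
cat > h.py <<'E'
import numpy as np, cv2
from cell import bot
def shot(n):
    c=bot.get_calibration(n); im,d=bot.read_camera(n); np.savez(f'{n}.npz',im=im,d=d); return im,d,c
def cloud(d,c):
    f=d.shape[0]/2/np.tan(np.radians(c['fov_y'])/2)
    v,u=np.indices(d.shape)
    p=np.stack([(u-c['cx'])*d/f,(v-c['cy'])*d/f,d],-1)
    R=np.array(c['rotation'])
    if R.size==4:
        from scipy.spatial.transform import Rotation as Ro
        R=Ro.from_quat(np.roll(R.ravel(),-1)).as_matrix()
    return p@R.T+np.array(c['xyz'])
E
python3 - <<'E'
from h import *
for n in('top','scene'):
    im,d,c=shot(n); print(c); np.save(n+'_p.npy',cloud(d,c)); cv2.imwrite(f'pics/{n}0.png',im)
print(bot.observe())
E
```

```text
{'fov_y': 45.8539418784821, 'cx': 278.55824688911923, 'cy': 216.66067282060197, 'xyz': array([ 391.93262568,  -40.90961639, 1302.3693892 ]), 'rotation': array([ 0.03722737, -0.70340501,  0.7091496 , -0.03069772])}
{'fov_y': 42.968237589288925, 'cx': 278.5007741455062, 'cy': 209.91024968132038, 'xyz': array([968.71349168, 677.47894532, 998.71830379]), 'rotation': array([-0.10675116,  0.25145619,  0.89687354, -0.34783879])}
{'time_s': 0.1, 'qpos': array([-1.27360433e+00,  4.80773413e-01,  1.59676227e+00, -6.64547626e-06,
        1.06510232e+00, -4.66278744e-02]), 'qvel': array([-0.00088868, -0.00081299, -0.00215773,  0.00064666,  0.00015851,
        0.00013449]), 'joint_torque': array([-1.03157558e-04, -9.52256870e+01, -4.31042361e+01, -1.05097279e-04,
        5.09363366e-03,  8.51953558e-06]), 'tool_pos': array([ 219.01240449, -611.65031049,  249.7518844 ]), 'eef_rot': array([-5.18218884e-04,  9.85259432e-01,  1.71066005e-01, -6.81943200e-05]), 'contact_force': array([-0.37155973, -0.31627445, -0.69313781]), 'wrist_torque': array([-0.00099042, -0.01188094,  0.0185627 ]), 'gripper_force': 0.0, 'gripper_width': 1.0014274495616868}
```

View pics/top0.png

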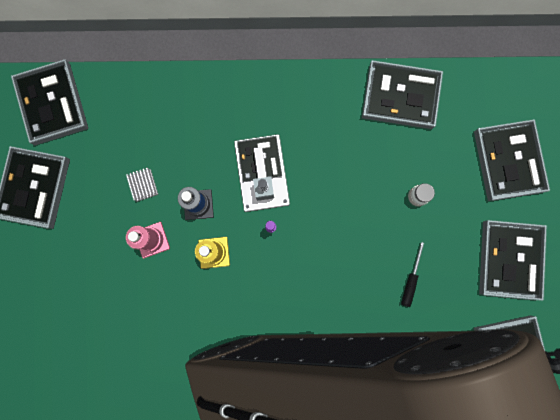

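View pics/scene0.png

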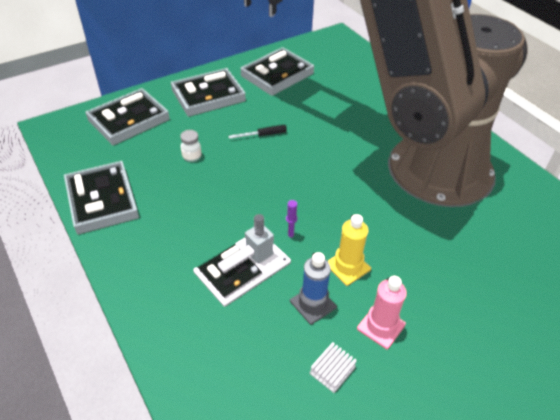

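The candidate cans in the top view are blue/grey at (195,200), pink at (148,240) and yellow at (213,252). The blue one sits beside the jig on its +y side, so it is the one meant. The grey pin stands in the jig block at (262,187), and the purple look-alike is at (270,228). Next I'll confirm this in one crop and measure.

Run:
```python
from h import *
t=np.load('top.npz')['im'];s=np.load('scene.npz')['im']
a=cv2.resize(t[120:260,160:300],(400,400),interpolation=cv2.INTER_CUBIC);b=cv2.resize(s[200:330,230:360],(400,400),interpolation=cv2.INTER_CUBIC)
cv2.imwrite('pics/crop1.png',np.hstack([a,b]))
np.set_printoptions(precision=1,suppress=True)
for n,rects in(('top',{'can':(170,180,220,225),'pin':(240,165,290,205)}),('scene',{'can':(295,245,340,320),'pin':(240,205,280,265)})):
    P=np.load(n+'_p.npy');im=np.load(n+'.npz')['im']
    for k,(u0,v0,u1,v1) in rects.items():
        p=P[v0:v1,u0:u1].reshape(-1,3);c=im[v0:v1,u0:u1].reshape(-1,3)
        print(n,k,'zmax',np.sort(p[:,2])[-5:])
        for lo,hi in([(162,180),(150,160)] if k=='can' else [(134,145),(100,130),(80,88)]):
            q=p[(p[:,2]>lo)&(p[:,2]<hi)]
            if len(q): print(lo,hi,len(q),q.mean(0),q.min(0),q.max(0))
P=np.load('top_p.npy');im=np.load('top.npz')['im'].astype(int)
# jig white base plate orientation
sub=P[125:220,225:300].reshape(-1,3);c=im[125:220,225:300].reshape(-1,3)
m=(sub[:,2]>6)&(sub[:,2]<60)
r=cv2.minAreaRect(sub[m][:,:2].astype(np.float32));print('jig',r,cv2.boxPoints(r))
```

```text
top can zmax [1302.4 1302.4 1302.4 1302.4 1302.4]
162 180 89 [551.6 180.7 169.6] [541.  166.8 162.1] [562.7 193.7 174.4]
150 160 13 [543.9 179.1 152.8] [536.9 169.2 150.1] [565.1 192.8 157.8]
top pin zmax [1302.4 1302.4 1302.4 1302.4 1302.4]
134 145 66 [585.    8.2 138. ] [575.1  -1.5 134. ] [594.8  17.8 143.7]
100 130 19 [577.6   5.4 115.2] [574.2  -3.1 100.8] [585.4  17.1 127.6]
80 88 217 [583.5   8.3  84.3] [561.1 -16.9  80.1] [609.4  32.8  87.9]
scene can zmax [998.7 998.7 998.7 998.7 998.7]
162 180 117 [556.6 182.2 169.1] [544.2 165.6 162.3] [567.2 193.9 174. ]
150 160 21 [560.9 187.3 156.8] [546.4 175.6 150.3] [566.7 192.1 159.8]
scene pin zmax [998.7 998.7 998.7 998.7 998.7]
134 145 74 [589.2   7.6 137.9] [577.3  -3.7 134. ] [599.6  18.6 141.8]
100 130 89 [592.6  12.6 115.2] [580.3   2.2 101.1] [600.   17.4 129.6]
80 88 231 [591.6  12.3  84.4] [562.4 -17.   80.1] [614.2  32.5  87.8]
jig ((638.1571044921875, 12.547492980957031), (250.43649291992188, 192.64027404785156), 0.0019519324414432049) [[512.9 108.9]
 [512.9 -83.8]
 [763.4 -83.8]
 [763.4 108.9]]
```

View pics/crop1.png

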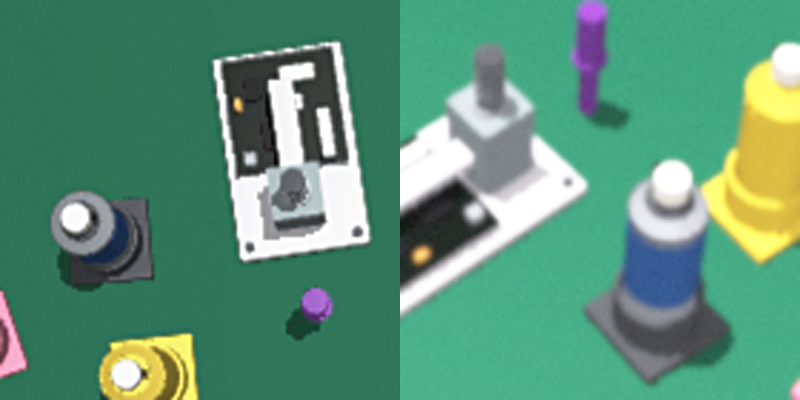

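The crop confirms the blue can beside the jig and the grey pin in its block. Nozzle is about (554,181,170) and pin top about (587,8,138). I'll move above and between them with the jaws shut, then refine with the wrist camera.

>>> send_rows(motion="0 0 0 21.9 -20.7 -3.2 1;0 0 0 21.9 -20.7 -3.2 1;0 0 0 21.9 -20.7 -3.2 1;0 0 0 21.9 -20.7 -3.2 1;0 0 0 21.9 -20.7 -3.2 1;0 0 0 21.9 -20.7 -3.2 1;0 0 0 21.9 -20.7 -3.2 1;0 0 0 21.9 -20.7 -3.2 1;0 0 0 21.9 -20.7 -3.2 1;0 0 0 21.9 -20.7 -3.2 1;0 0 0 21.9 -20.7 -3.2 1;0 0 0 21.9 -20.7 -3.2 1;0 0 0 21.9 -20.7 -3.2 1;0 0 0 21.9 -20.7 -3.2 1;0 0 0 21.9 -20.7 -3.2 1;0 0 0 21.9 -20.7 -3.2 1;0 0 0 21.9 -20.7 -3.2 1;0 0 0 21.9 -20.7 -3.2 1;0 0 0 21.9 -20.7 -3.2 1;0 0 0 21.9 -20.7 -3.2 1", squeeze=40)

```text
time_s: 2.1
tool_pos: [559.7, 58.6, 330.3]
eef_rot: [0.0, 0.985, 0.17, -0.0]
contact_force: [-0.7, -0.5, -0.8]
gripper_width: -0.002
gripper_force: 0.0
```

Run:
```python
from h import *
im,d,c=shot('wrist'); P=cloud(d,c); np.save('wrist_p.npy',P); cv2.imwrite('pics/w1.png',im)
o=bot.observe(); print(o['tool_pos'],o['eef_rot'],o['contact_force'],o['time_s'],c['xyz'])
```

```text
[559.828849    58.74937504 330.38236423] [ 3.35647014e-05  9.85386676e-01  1.70332317e-01 -8.41900838e-06] [ 0.59977489 -0.16380741  0.12922557] 2.15 [632.78968148  84.97480937 454.8796239 ]
```

View pics/w1.png

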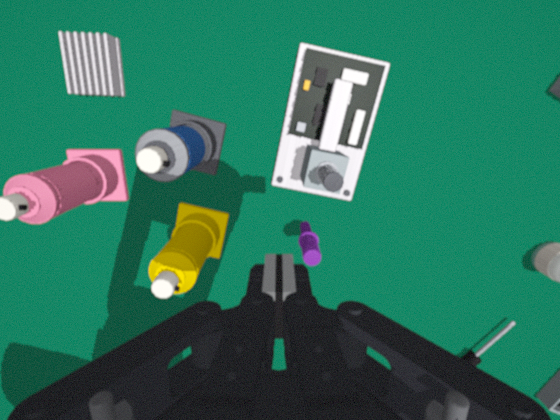

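The wrist view shows the blue can's cap at (152,159), the pin top at (333,178) on its block, and the purple decoy at (311,250). Now measuring from its depth.

Run:
```python
from h import *
np.set_printoptions(precision=1,suppress=True)
P=np.load('wrist_p.npy')
def g(u0,v0,u1,v1,lo,hi):
    p=P[v0:v1,u0:u1].reshape(-1,3);q=p[(p[:,2]>lo)&(p[:,2]<hi)]
    c,r=cv2.minEnclosingCircle(q[:,:2].astype(np.float32));print(lo,len(q),np.median(q[:,2]),q.mean(0),'circ',np.round(c,1),round(r,1)); return q
g(130,135,180,185,167,173)
g(310,155,355,200,135,141)
q=g(295,135,360,200,81.5,86.5);r=cv2.minAreaRect(q[:,:2].astype(np.float32));print(r)
g(130,120,200,185,143,149)
```

```text
167 527 170.71618262385448 [553.3 181.5 170.5] circ [553.1 180.2] 13.6
135 338 138.78161164086828 [586.5   8.7 138.6] circ [586.    8.4] 10.9
81.5 825 84.71981142144034 [589.4  12.8  84.7] circ [586.2   8.3] 32.1
((586.1353759765625, 8.145259857177734), (46.07460403442383, 46.32292556762695), 8.038178443908691)
143 695 146.3077418588017 [557.4 177.7 146.1] circ [553.  182.7] 21.5
```

>>> send_rows(motion="0 0 0 0.7 -2.35 1 1;0 0 0 1.39 -4.7 2 1;0 0 0 1.39 -4.7 3.5 1;0 0 0 1.39 -4.7 4.8 1;0 0 0 1.39 -4.7 5.2 1;0 0 0 1.39 -4.7 5.2 1;0 0 0 1.39 -4.7 5.2 1;0 0 0 1.39 -4.7 5.2 1")

```text
time_s: 2.95
tool_pos: [554.6, 181.7, 202.4]
eef_rot: [-0.0, 0.985, 0.17, 0.002]
contact_force: [-0.4, 0.2, -0.6]
gripper_width: -0.001
gripper_force: 0.0
```

>>> send_rows(motion="0 0 0 0 0 0 1;0 0 0 0 0 0.2 1;0 0 0 0 0 0.4 1;0 0 0 0 0 0.5 1;0 0 0 0 0 0.6 1;0 0 0 0 0 0.66 1;0 0 0 0 0 0.66 1;0 0 0 0 0 0.66 1")

```text
time_s: 3.75
tool_pos: [553.2, 182.1, 183.9]
eef_rot: [0.0, 0.985, 0.171, -0.0]
contact_force: [-1.4, -1.6, 4.2]
gripper_width: 0.004
gripper_force: 2.4
```

>>> send_rows(motion="0 0 0 0 0 0.04 1;0 0 0 0 0 0.08 1;0 0 0 0 0 0.11 1;0 0 0 0 0 0.11 1;0 0 0 0 0 0.11 1")

```text
time_s: 4.25
tool_pos: [553.3, 182.1, 182.6]
eef_rot: [0.0, 0.985, 0.171, 0.0]
contact_force: [-8.0, -4.4, 28.1]
gripper_width: -0.002
gripper_force: 14.2
```

The cap bottomed out at 28 N. Releasing now: going up and opening.

>>> send_rows(motion="0 0 0 0 0 -0.3 1;0 0 0 0 0 -1 1;0 0 0 0 0 -2 1;0 0 0 0 0 -3 0.5;0 0 0 0 0 -4 0.3;0 0 0 0 0 -4 0.3;0 0 0 0 0 -4 0.3;0 0 0 0 0 -4 0.3")

```text
time_s: 5.05
tool_pos: [552.7, 182.1, 280.1]
eef_rot: [0.0, 0.985, 0.171, -0.001]
contact_force: [-0.1, 0.2, -0.1]
gripper_width: 0.701
gripper_force: 0.0
```

>>> send_rows(motion="0 0 0 -0.27 1.75 0 0.3;0 0 0 -0.54 3.5 0 0.3;0 0 0 -0.81 5.25 0 0.3;0 0 0 -1.08 6.99 0.5 0.3;0 0 0 -1.08 6.99 1.6 0.3;0 0 0 -1.08 6.99 2.8 0.3;0 0 0 -1.08 6.99 3.2 0.3;0 0 0 -1.08 6.99 3.2 0.3;0 0 0 -1.08 6.99 3.2 0.3;0 0 0 -1.08 6.99 3.2 0.3")

```text
time_s: 6.05
tool_pos: [587.5, 8.8, 202.3]
eef_rot: [0.0, 0.985, 0.171, 0.001]
contact_force: [-0.4, -0.1, 0.0]
gripper_width: 0.701
gripper_force: 0.0
```

Run:
```python
from h import *
np.set_printoptions(precision=4,suppress=True)
im,d,c=shot('wrist'); P=cloud(d,c); cv2.imwrite('pics/w2.png',im)
o=bot.observe(); print(o['tool_pos'],o['eef_rot'],o['time_s'])
m=(P[...,2]>134)&(P[...,2]<141)&(np.hypot(P[...,0]-586,P[...,1]-8)<25)
q=P[m]; print(len(q), cv2.minEnclosingCircle(q[:,:2].astype(np.float32)) if len(q) else '', q.mean(0))
```

```text
[587.46     8.8155 202.3109] [0.0002 0.9852 0.1713 0.001 ] 6.1
855 ((586.3076171875, 8.06337833404541), 11.159059524536133) [586.9385   8.2919 138.5051]
```

View pics/w2.png

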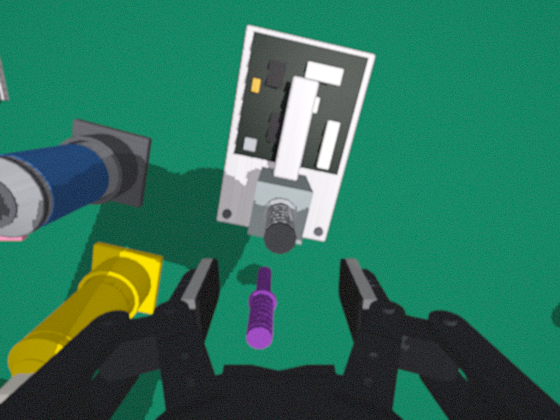

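The pin top at (280,237) lies midway between the open fingers, with the decoy behind it at (260,310), clear of them. Going down to the grip.

>>> send_rows(motion="0 0 0 0 0 0.8 0.3;0 0 0 0 0 1.6 0.3;0 0 0 0 0 2.4 0.3;0 0 0 0 0 3 0.3;0 0 0 0 0 3.3 0.3;0 0 0 0 0 3.35 0.3;0 0 0 0 0 3.35 0.3;0 0 0 0 0 3.35 0.3")

```text
time_s: 6.9
tool_pos: [587.3, 8.5, 118.2]
eef_rot: [0.0, 0.985, 0.171, 0.001]
contact_force: [0.3, -0.4, -0.1]
gripper_width: 0.7
gripper_force: 0.0
```

>>> send_rows(motion="0 0 0 0 0 0 0.5;0 0 0 0 0 0 0.65;0 0 0 0 0 0 0.7;0 0 0 0 0 0 0.75;0 0 0 0 0 0 0.8;0 0 0 0 0 0 0.9;0 0 0 0 0 0 0.9;0 0 0 0 0 0 0.9", squeeze=40)

```text
time_s: 7.7
tool_pos: [587.0, 8.3, 117.6]
eef_rot: [0.0, 0.985, 0.171, 0.0]
contact_force: [-1.0, -3.5, 5.6]
gripper_width: 0.234
gripper_force: 38.8
```

>>> send_rows(motion="0 0 0 0 0 -0.1 0.9;0 0 0 0 0 -0.2 0.9;0 0 0 0 0 -0.3 0.9;0 0 0 0 0 -0.4 0.9;0 0 0 0 0 -0.4 0.9;0 0 0 0 0 -0.4 0.9")

```text
time_s: 8.3
tool_pos: [586.8, 8.6, 127.4]
eef_rot: [-0.0, 0.985, 0.171, 0.0]
contact_force: [0.5, -0.6, -1.0]
gripper_width: 0.235
gripper_force: 39.3
```

>>> send_rows(motion="0 0 0 0 0 -0.1 0.9;0 0 0 0 0 -0.2 0.9;0 0 0 0 0 -0.3 0.9;0 0 0 0 0 -0.4 0.9;0 0 0 0 0 -0.5 0.9;0 0 0 0 0 -0.6 0.9;0 0 0 0 0 -0.7 0.9;0 0 0 0 0 -0.8 0.9;0 0 0 0 0 -0.8 0.9;0 0 0 0 0 -0.8 0.9;0 0 0 0 0 -0.8 0.9;0 0 0 0 0 -0.8 0.9")

```text
time_s: 9.5
tool_pos: [586.7, 8.5, 147.2]
eef_rot: [-0.0, 0.985, 0.171, -0.0]
contact_force: [0.5, -0.1, -2.3]
gripper_width: 0.235
gripper_force: 39.4
```

Run:
```python
from h import *
np.set_printoptions(precision=3,suppress=True)
im,d,c=shot('scene'); P=cloud(d,c)
o=bot.observe(); print(o['tool_pos'],o['eef_rot'],o['contact_force'],o['wrist_torque'],o['gripper_force'])
w,dw,cw=shot('wrist')
cv2.imwrite('pics/end.png',np.hstack([cv2.resize(im[150:280,200:330],(400,400)),cv2.resize(w[120:400,140:420],(400,400))]))
```

```text
[586.718   8.514 147.21 ] [-0.     0.985  0.171 -0.   ] [ 0.231  0.276 -1.482] [-0.015 -0.015  0.002] 39.41113829612732
```

View pics/end.png

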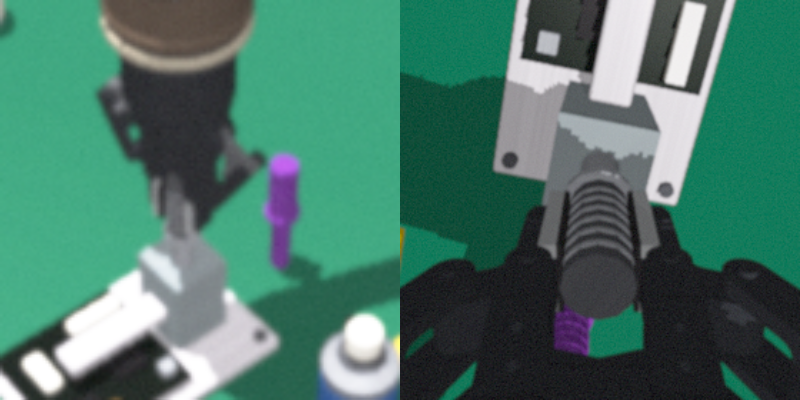

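The wrist crop shows the pin in the pads with its collar raised off the block and the shank entering the bore. Checking the height of its top by depth.

Run:
```python
from h import *
np.set_printoptions(precision=2,suppress=True)
d=np.load('wrist.npz')['d'];P=cloud(d,bot.get_calibration('wrist'))
m=(np.hypot(P[...,0]-586.3,P[...,1]-8.2)<9)&(P[...,2]>140)&(P[...,2]<185);q=P[m]
t=np.percentile(q[:,2],80);k=q[abs(q[:,2]-t)<3];print(len(k),k.mean(0),np.median(k[:,2]))
A=np.c_[k[:,:2],np.ones(len(k))];print('top-face slope',np.linalg.lstsq(A,k[:,2],rcond=None)[0][:2])
k=P[(np.hypot(P[...,0]-586.3,P[...,1]-8.2)<14)&(abs(P[...,2]-t)<3)];print(cv2.minEnclosingCircle(k[:,:2].astype(np.float32)))
```

```text
1387 [586.46   8.23 168.42] 168.40752254258575
top-face slope [-0.  0.]
((586.3350830078125, 8.201278686523438), 13.97128963470459)
```

The pin top is at 168.4 mm, so the tip is about 30 mm below the mouth. It is upright, centred and nearly free of force, so I'm handing in.

```bash
python3 -c "
from cell import bot
print(bot.sign_off())"
```

```text
the job is handed in; nothing more can be done
None
```

I pressed the spray can's nozzle cap fully down and let it go. The pin is now held still and upright in the gripper, with its tip about 30 mm below the bore mouth, and I have handed the job in; no verdict was shown.

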